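Set the lamp-stand leg to its length mark and hold the cam lever shut

TASK

The telescopic leg of a lamp stand lies in the plywood cradle: push it out against its spring by its wide steel shoulder plate until the plate stands right over the raised rib that marks the length, and hold it there. Only once it is held on the mark, swing the cam lever fully closed against the black collar without letting the leg slip, and finish still holding: the leg on the mark, with the collar and the closed lever pinched together between your fingers, not let go. Leave the other things on the shelf where they are.

Things in the scene. Friction and masses are not known exactly. Their poses are not given: they have to be found in the camera images.
- cradle: Fixed plywood board 360 x 130 x 12 mm. Origin: centre of its underside, on the work surface; x along the board, the way the leg extends; +y the lever's side. A steel block (x -178 to -142 mm, 50 wide, top at height 80 mm) holds a fixed 16 mm tube along x at y = 0, height 55 mm, on which the leg slides. All heights here are above the work surface. Only the mark stands on the rest of the board.
- mark: Length mark: a thin steel rib fixed on top of the board, 4 mm wide (x), 6 mm high, 126 mm long right across the board, so it shows on both sides of the shoulder plate. Origin: centre of its underside, at height 12 mm, y = 0 of the cradle and somewhere from x = 10 to 65 mm of it. Axes parallel to the cradle's.
- shoulder (a point): Centre of the leg's steel shoulder plate, at height 55 mm, y = 0 of the cradle, axes parallel to it. Plate: 6 mm thick (x), 100 mm wide (y), heights 31 to 71 mm. The leg is on the mark when this point is straight over the rib. Push the plate's -x face, beside the neck. On its +x side is the rest of the leg: a 25 mm tube with a rubber foot ending 144 mm on.
- leg (a joint): How far the leg is pushed out, m: 0 = retracted on its stop, where it starts; up to 0.140, along the cradle's x. The shoulder point is at cradle x = -0.050 + this. A spring always pulls it back (3 N at 0, about 5 N at 0.140), so it returns if let go, even with the lever closed.
- collar: Black collar neck and steel shoulder plate in one rigid piece, sliding with the leg, rigid sideways. Origin and axes: those of the shoulder point. Neck: a block from x = -53 mm to the plate's -x face (x = -3 mm), 26 mm wide (y -13 to +13 mm), heights 38 to 72 mm. Its -y side is free for a finger.
- cam (a joint): Angle of the cam lever about its upright pivot, rad: 0 = fully closed, flat along the neck's +y side; it starts open at 0.35 to 0.50 (stop at 0.55), its free end swung away from the neck towards +y. It stays where it is left; about 2 to 3 N at its free end moves it.
- paddle: Aluminium paddle of the cam lever, 40 long, 8 thick, 30 mm high (heights 40 to 70 mm). Origin: on the pivot (15 mm barrel) at x -46, y +20.5 mm of the collar, height 55 mm; own x runs to its free end. Closed, it ends 3 mm short of the plate, outer face at y = +21 mm of the collar, so neck and lever are 34 mm wide together (y -13 to +21). Open at 0.5 rad its end reaches y = +40 mm.
- lever_tip (a point): Point on the outer face of the paddle, 1 mm from its free end, at half its height (55 mm above the work surface).
- stapler: Bystander: blue stapler, 150 x 38 x 60 mm. Origin: centre of its underside.
- pin_bowl: Bystander: white ceramic bowl of pushpins, 100 mm across, 42 mm high, beyond the cradle's -y side. Origin: centre of its underside.
- tape_roll: Bystander: roll of masking tape lying flat, 100 mm across, 25 mm high, beside the cradle's +y side. Origin: centre of its underside.
- spring_clip: Bystander: dark steel spring clip, 50 x 30 x 14 mm with wire arms, beside the cradle's +y side. Origin: centre of its underside.
- staple_box: Bystander: small carton, 60 x 100 x 35 mm. Origin: centre of its underside.
- screwdriver: Bystander: screwdriver about 200 mm long, lying flat beside the bench edge on the left, handle towards the robot.
- pen_cup: Bystander: grey cup with pens, 72 mm across, 125 mm high with the pens. Origin: centre of its underside.

How it is judged:
On the way, in this order (a step that is already met when the one before it is completed fails the run):
1. the leg is held on the length mark, the lever still open (x of shoulder in the frame of mark between -0.005 and 0.005 m and value of joint cam above 0.25 rad and contact force between the fingers and collar above 1 N), for 0.3 s.
2. the lever is closed while the leg is held on the mark (x of shoulder in the frame of mark between -0.005 and 0.005 m and value of joint cam below 0.08 rad and contact force between the fingers and collar above 1 N), for 0.2 s.
At the end, for the whole second after the job is handed in: The shoulder plate is within 5 mm of straight over the length mark and at rest, the lever is closed (under 0.08 rad, about 3 mm at its free end), and the fingers still hold: they press on the collar neck and on the closed lever with more than 3 N each (x of shoulder in the frame of mark between -0.005 and 0.005 m and value of joint cam below 0.08 rad and contact force between the fingers and collar_neck above 3 N and contact force between the fingers and paddle above 3 N and velocity of joint leg between -0.01 and 0.01 m/s); the arm keeps its last pose, push and grip.
It fails at once if the lever was closed (under 0.2 rad) while the leg was more than 10 mm off the mark (value of joint cam below 0.2 rad and (x of shoulder in the frame of mark below -0.01 m or x of shoulder in the frame of mark above 0.01 m)).
It fails at once if another thing on the shelf was moved by more than 30 mm (distance of any of stapler, pin_bowl, tape_roll, spring_clip, staple_box, screwdriver, pen_cup from where it was at the start of the episode above 0.03 m).
It also fails if it takes over 35 s, if anything falls off the work surface, if the arm or the gripper's body presses on something with over 40 N, if the wrist force passes 120 N, or if a joint passes its speed limit or range.

ROBOT

A 6-joint arm with a two-finger parallel gripper is mounted at the origin on the work surface. World frame = base frame: x ahead of the robot, y to its left, z up, the work surface at z = 0. Lengths are in m, angles in rad, forces in N, time in s.
With the tool pointing down it reaches from about 0.3 to 0.875 m from the base axis. Payload 6.4 kg.
Tool frame: the origin (TCP) lies midway between the tips of the shut fingers; the grasp point (between the pads) lies 19 mm behind it (ctrl.pinch_z is the distance from the TCP to the grasp point, in m); z points along the fingers, y is the line along which they close (so a half turn about z gives the same grasp; the last joint's range is limited). The gripper opens to 85 mm and grips with 20 to 120 N. Pads are 22 mm wide; open, the fingers measure 114 mm over their backs; the gripper's body (76 mm by 85 mm) begins 54 mm behind the grasp point. The pads swing forward as they close: fully open they stand 13 mm farther back than shut.
Start: joints at [0.923, 0.181, 1.607, -0, 1.354, -0.206], TCP at [0.246, 0.52, 0.231] pointing down, gripper open.
Joint ranges: [-2.99, 2.99], [-0.89, 2.07], [0.3, 2.58], [-1.14, 4.28], [0, 2.63], [-3.12, 3.12]. Speed limits (rad/s): [2.57, 2.57, 3.01, 3.14, 3.14, 3.14].

INTERFACE

Orientations are given as a unit quaternion [w, x, y, z].
In Python, from bench import ctrl gives the robot as it stands.
- The arm moves only by the tool apply_moves, never from a script. Its argument "moves" is a list of rows, each an object with "jaw": the opening, from 0 (shut) to 1 (fully open); "offset": the shift along the tool's x, y, z in mm, a list of three; "rot": the turn, a rotation vector about the tool's x, y, z in degrees, a list of three. In form: [{"jaw": jaw, "offset": [dx, dy, dz], "rot": [ax, ay, az]}, ...]. A call has exactly 5 rows; each row shifts and turns the commanded pose from where the row before left it, along the tool's axes as they then stand; what a row does not reach is not made up. A row lasts 1/8 s, in which the tool goes at most 62.5 mm and 10.7 degrees, less where a joint would pass 70% of its speed; a pose out of reach is approached as far as the arm can. A call is refused whole if a number of a shift passes 62.5 or a number of a turn 10.7, either way. A call with a gripper value outside its range is refused whole. The fingers move at their own pace and stop on an object; the grip force is fixed at half the most. Time passes only in rows, so rows that do not move let the fingers close, or fill a call up. It gives the time, the measured TCP pose, the force, the opening and the grip force at its end, in the units of the state.
- ctrl.get_obs(): the state, without advancing time (a new reading comes with each control period).
- ctrl.camera(name): name is "side" or "top"; returns (picture, depth): 400x640x3 uint8, red, green, blue; 400x640 float32, m along the optical axis (not along the pixel's ray), 0 where there is no reading.
- ctrl.camera_params(name): a dict with "K" (3x3 intrinsics, pixels), "cam_to_world" (4x4, takes a point from camera to world coordinates). Camera axes: x right, y down, z forward; pixel columns grow to the right and rows downward; lengths in m; the calibration is good to about 2 mm. A picture is of the moment at which its call begins. camera_params takes no time and is no camera call.
- ctrl.hand_in(): hands the job in; it is judged then, once.
Trained networks look in the newest picture that a camera, given by its name, has taken for a name from the list of things; names that differ only in an ending like _2 or _b are one class to them, and where a whole thing is asked for, a point or a joint stands for the part that bears it (a point fixed in the world has none). Each returns a list of dicts, best first, with "score" (0 to 1); they miss things now and then, are a little off and sometimes report something else, mostly with a low value. They report only what shows in the picture. A call takes as long as a camera call.
- ctrl.outline_of(camera, target): "region" (400x640 bool, what is visible of it) and "position" ([column, row] in pixels, amid what is visible of it).
The state is a dict: "time_s": time; "q": joint angles; "dq": joint speeds; "joint_efforts": joint torques, N m; "eef_pos": TCP position; "eef_rot": TCP orientation; "wrist_force": force on the tool from outside, world axes, zero at the start; "torque": the same for the moment, N m; "opening": opening from 0.0 (shut) to 1.0 (fully open); "grasp_force": force on a finger pad.
Only numpy, scipy, OpenCV 4.12 (cv2) and the standard library are available. Lean on these libraries where they do the work, as an engineer would, in place of code of your own. Each camera call takes 0.05 s, during which the arm holds its last target. There are 200 camera calls.

## Working session

There is one attempt and no reset: what is moved stays moved. The work goes in short steps, Python scripts to look and compute and a tool call to move; the robot and the scene stay as the last step left them, time stands still between calls to the robot, and variables do not carry over. Pictures are saved under pics/ and viewed, at most 10 in all, crops included, and the job is handed in when it is done.

Besides the shell and the picture viewer there is one more tool, called as name(argument=value, ...), one argument or row to a line, values as JSON. apply_moves: Moves the arm, as the interface text tells. Its arguments: {"type":"object","properties":{"moves":{"type":"array"}},"required":["moves"]}

```bash
mkdir -p pics; cat > h.py <<'E'
import numpy as np, cv2
from bench import ctrl
def pts(cam, depth, mask):
    P=ctrl.camera_params(cam);K=P["K"];T=P["cam_to_world"]
    v,u=np.nonzero(mask&(depth>0));z=depth[v,u]
    c=np.c_[(u-K[0][2])*z/K[0][0],(v-K[1][2])*z/K[1][1],z,np.ones(len(z))]
    return (c@np.array(T).T)[:,:3]
E
python3 - <<'E'
from h import *
for cam in("top","side"):
    im,d=ctrl.camera(cam); cv2.imwrite(f"pics/{cam}0.png",im[:,:,::-1]); np.save(f"{cam}0.npy",d)
    print(cam,np.round(ctrl.camera_params(cam)["cam_to_world"],3).tolist())
    for n in("cradle","mark","collar","paddle","pin_bowl","tape_roll","spring_clip","stapler","staple_box","pen_cup"):
        for o in ctrl.outline_of(cam,n)[:1]:
            p=pts(cam,d,o["region"])
            if len(p): print(n,round(o["score"],2),np.round(o["position"]),np.round(np.median(p,0),3),np.round(np.percentile(p,[3,97],0),3).tolist())
print(ctrl.get_obs())
E
```

```text
top [[-0.024, -0.985, 0.169, 0.353], [-1.0, 0.023, -0.008, -0.021], [0.004, -0.169, -0.986, 1.175], [0.0, 0.0, 0.0, 1.0]]
cradle 0.71 [349. 200.] [ 0.555 -0.106  0.013] [[0.478, -0.271, 0.008], [0.639, 0.059, 0.079]]
mark 0.6 [323. 190.] [ 0.58  -0.052  0.018] [[0.572, -0.056, 0.014], [0.599, -0.048, 0.021]]
paddle 0.52 [357. 194.] [ 0.558 -0.142  0.067] [[0.53, -0.202, 0.012], [0.601, -0.023, 0.074]]
pin_bowl 0.79 [334. 148.] [ 0.707 -0.092  0.024] [[0.663, -0.134, 0.004], [0.744, -0.05, 0.044]]
tape_roll 0.21 [348. 198.] [ 0.555 -0.108  0.013] [[0.477, -0.27, 0.008], [0.639, 0.057, 0.079]]
spring_clip 0.75 [396. 227.] [ 0.469 -0.251  0.014] [[0.455, -0.275, 0.006], [0.485, -0.228, 0.019]]
stapler 0.9 [460. 228.] [ 0.461 -0.424  0.052] [[0.397, -0.451, 0.009], [0.527, -0.395, 0.06]]
staple_box 0.97 [472. 168.] [ 0.642 -0.483  0.034] [[0.605, -0.529, 0.009], [0.682, -0.435, 0.039]]
pen_cup 0.92 [159. 174.] [0.628 0.414 0.057] [[0.597, 0.382, 0.005], [0.664, 0.448, 0.118]]
side [[0.837, -0.425, 0.345, 0.205], [-0.547, -0.648, 0.53, -0.577], [-0.002, -0.633, -0.774, 0.855], [0.0, 0.0, 
[... 980 characters left out ...]
1, 'q': array([ 9.22662228e-01,  1.80809626e-01,  1.60701771e+00, -8.92005235e-07,
        1.35383185e+00, -2.06304276e-01]), 'dq': array([ 7.73320567e-04,  4.12433851e-05, -7.66675106e-04, -1.80830113e-03,
        8.15567599e-04, -5.20154210e-04]), 'joint_efforts': array([-3.95012657e-04, -4.44864678e+01, -3.51683092e+01, -2.68071572e-04,
        8.36531563e-04, -4.65740777e-05]), 'eef_pos': array([0.24584988, 0.51978489, 0.23127447]), 'eef_rot': array([-1.33864691e-05,  2.19122297e-01,  9.75697401e-01, -3.04552045e-05]), 'wrist_force': array([-0.41952239, -0.35894097, -0.09712754]), 'torque': array([-0.00824024,  0.00896176,  0.02652519]), 'grasp_force': 0.0, 'opening': 1.0011826594082072}
```

```bash
python3 - <<'E'
from h import *
a=cv2.imread("pics/top0.png");b=cv2.imread("pics/side0.png")
A=cv2.resize(a[140:260,240:440],(800,480),interpolation=cv2.INTER_CUBIC)
cv2.imwrite("pics/c1.png",A)
cv2.imwrite("pics/c2.png",cv2.resize(b[150:330,220:460],(800,600),interpolation=cv2.INTER_CUBIC))
d=np.load("top0.npy")
m=np.zeros(d.shape,bool);m[140:260,240:440]=1
p=pts("top",d,m)
q=p[(p[:,2]>.008)&(p[:,2]<.015)&(p[:,0]>.45)&(p[:,0]<.66)&(p[:,1]>-.3)&(p[:,1]<.1)]
r=cv2.minAreaRect((q[:,:2]*1000).astype(np.float32));print("board",r, cv2.boxPoints(r))
q=p[(p[:,2]>.045)&(p[:,2]<.09)]
print(np.round(np.percentile(q,[0,100],0),3))
# raised map
np.set_printoptions(linewidth=250)
E
```

```text
board ((543.9608154296875, -107.09918212890625), (205.9848175048828, 372.0939636230469), 4.935337543487549) [[ 425.3444    69.39743]
 [ 457.3561  -301.31696]
 [ 662.5773  -283.5958 ]
 [ 630.56555   87.11859]]
[[ 0.523 -0.282  0.045]
 [ 0.72  -0.013  0.089]]
```

View pics/c1.png

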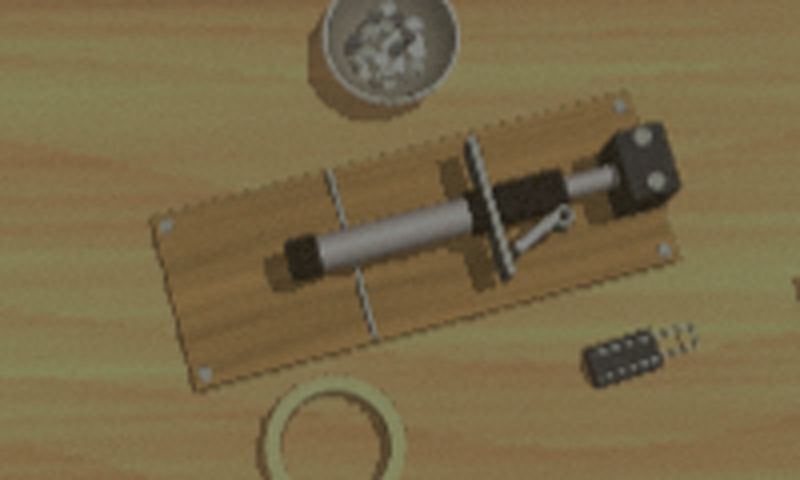

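View pics/c2.png

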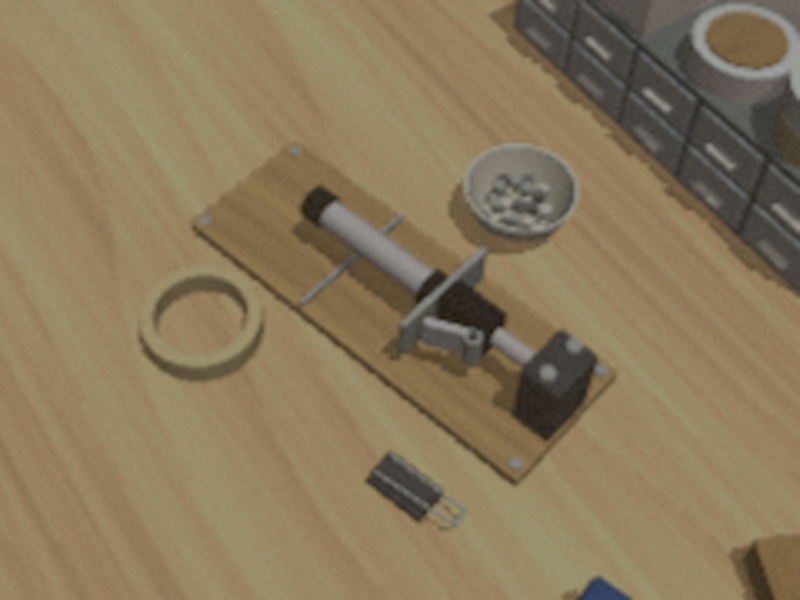

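c1 (top, 4x crop): board corners (150,218), (195,390), (680,260), (628,92). The rib runs (328,170)–(375,338) and the plate top (470,138)–(510,275). The lever's pivot is at (565,215) and its tip near (515,250). c2 agrees, with the lever open towards the tape side. The block is at the -x end, so cradle +x runs to image left.

```bash
cat >> h.py <<'E'
def ray(cam,uv,z):
    P=ctrl.camera_params(cam);K=np.array(P["K"]);T=np.array(P["cam_to_world"])
    d=T[:3,:3]@np.linalg.inv(K)@np.array([uv[0],uv[1],1.]);o=T[:3,3]
    return (o+d*(z-o[2])/d[2])
E
python3 - <<'E'
from h import *
from scipy.spatial.transform import Rotation as Ro
f=lambda c:(c[0]/4+240-.375,c[1]/4+140-.375)
C=[ray("top",f(c),.012)[:2] for c in((150,218),(195,390),(680,260),(628,92))]
O=np.mean(C,0); ex=(C[2]+C[3]-C[0]-C[1]);print("len",np.linalg.norm(ex)/2);ex/=np.linalg.norm(ex);ex=-ex
ey=np.array([-ex[1],ex[0]]);print("O",O,"ex",ex,"ey",ey,"yaw",np.degrees(np.arctan2(ex[1],ex[0])))
def loc(p):return np.round([(p[:2]-O)@ex*1000,(p[:2]-O)@ey*1000],1)
for n,c,z in(("rib",(328,170),.018),("rib",(375,338),.018),("plate",(470,138),.071),("plate",(510,275),.071),("pivot",(565,215),.07),("tip",(515,250),.07)):
    print(n,loc(ray("top",f(c),z)))
# depth based check
d=np.load("top0.npy");m=np.zeros(d.shape,bool);m[140:260,240:440]=1
p=pts("top",d,m);L=np.c_[(p[:,:2]-O)@ex,(p[:,:2]-O)@ey,p[:,2]]*1000
s=L[(L[:,2]>60)&(abs(L[:,0])<100)&(abs(L[:,1])>26)&(abs(L[:,1])<60)];print("plate x",np.median(s,0),s.min(0),s.max(0),len(s))
s=L[(L[:,2]>60)&(abs(L[:,0])<240)&(L[:,0]<-125)];print("block",s.min(0),s.max(0))
R=Ro.from_quat(np.roll(ctrl.get_obs()["eef_rot"],-1)).as_matrix();print(np.round(R,3))
print("tool y yaw",np.degrees(np.arctan2(R[1,1],R[0,1])))
E
```

```text
len 0.35908346712952294
O [ 0.55792677 -0.10538601] ex [-0.23763898  0.97135355] ey [-0.97135355 -0.23763898] yaw 103.74723274803704
rib [ 47.4 -63.7]
rib [47.1 62.2]
plate [-49.2 -48.9]
plate [-49.   49.9]
pivot [-97.2  19.7]
tip [-57.3  34.1]
plate x [-51.48911226  28.57455224  70.10554115] [-96.19412855 -50.79232329  60.44737739] [-47.36807942  48.54320457  75.67760725] 67
block [-179.28100555  -26.50280467   60.33691045] [-125.07965402   23.67205233   89.49795822]
[[-0.904  0.428 -0.   ]
 [ 0.428  0.904 -0.   ]
 [ 0.    -0.    -1.   ]]
tool y yaw 64.68502693959597
```

apply_moves(
  moves=[
    {"jaw": 0.85,"offset": [-39,-33,0],"rot": [0,0,10.2]},
    {"jaw": 0.85,"offset": [-44,-25,0],"rot": [0,0,10.2]},
    {"jaw": 0.85,"offset": [-48,-17,0],"rot": [0,0,10.2]},
    {"jaw": 0.85,"offset": [-50,-8,0],"rot": [0,0,10.2]},
    {"jaw": 0.85,"offset": [-51,1,0],"rot": [0,0,10.2]},
  ],
)

```text
time_s: 1.72
eef_pos: [0.3531, 0.2877, 0.2315]
eef_rot: [0.0, 0.62, 0.785, 0.0]
wrist_force: [0.3, -0.0, 0.4]
opening: 0.85
grasp_force: 0.0
```

apply_moves(
  moves=[
    {"jaw": 0.85,"offset": [-50,10,0],"rot": [0,0,0]},
    {"jaw": 0.85,"offset": [-50,10,0],"rot": [0,0,0]},
    {"jaw": 0.85,"offset": [-50,10,0],"rot": [0,0,0]},
    {"jaw": 0.85,"offset": [-50,10,0],"rot": [0,0,0]},
    {"jaw": 0.85,"offset": [-50,10,0],"rot": [0,0,0]},
  ],
)

```text
time_s: 2.35
eef_pos: [0.4609, 0.0563, 0.2316]
eef_rot: [0.0, 0.618, 0.786, 0.0]
wrist_force: [0.2, 1.3, 0.4]
opening: 0.85
grasp_force: 0.0
```

apply_moves(
  moves=[
    {"jaw": 0.85,"offset": [-50,10,0],"rot": [0,0,0]},
    {"jaw": 0.85,"offset": [-50,10,0],"rot": [0,0,0]},
    {"jaw": 0.85,"offset": [-50,10,0],"rot": [0,0,0]},
    {"jaw": 0.85,"offset": [-50,10,20],"rot": [0,0,0]},
    {"jaw": 0.85,"offset": [-50,10,30],"rot": [0,0,0]},
  ],
)

```text
time_s: 2.98
eef_pos: [0.5696, -0.1752, 0.182]
eef_rot: [0.002, 0.618, 0.786, 0.0]
wrist_force: [0.8, 0.1, -0.4]
opening: 0.851
grasp_force: 0.0
```

```bash
cat >> h.py <<'E'
O=np.array([.5579,-.1054]);ex=np.array([-.2376,.9714]);ey=np.array([-.9714,-.2376])
def st():
    from scipy.spatial.transform import Rotation as Ro
    o=ctrl.get_obs();R=Ro.from_quat(np.roll(o["eef_rot"],-1)).as_matrix();p=o["eef_pos"]
    print("t",o["time_s"],"cradle mm",np.round([(p[:2]-O)@ex*1e3,(p[:2]-O)@ey*1e3,p[2]*1e3],1),"yx",np.degrees(np.arctan2(R[1,0],R[0,0])),"F",np.round(np.r_[o["wrist_force"][:2]@ex,o["wrist_force"][:2]@ey,o["wrist_force"][2]],1),"op",o["opening"],o["grasp_force"],R[:,2].round(3))
E
python3 -c "
from h import *
st()"
```

```text
t 2.975 cradle mm [-70.6   5.3 182. ] yx 103.67713407105813 F [-0.1 -0.8 -0.4] op 0.8506634018661563 0.0 [ 0.003 -0.001 -1.   ]
```

apply_moves(
  moves=[
    {"jaw": 0.85,"offset": [0,-3,30],"rot": [0,0,0]},
    {"jaw": 0.85,"offset": [0,0,40],"rot": [0,0,0]},
    {"jaw": 0.85,"offset": [0,0,25],"rot": [0,0,0]},
    {"jaw": 0.85,"offset": [0,0,25],"rot": [0,0,0]},
    {"jaw": 0.85,"offset": [0,0,14],"rot": [0,0,0]},
  ],
)

```text
time_s: 3.6
eef_pos: [0.5645, -0.1735, 0.0458]
eef_rot: [-0.001, 0.618, 0.786, -0.0]
wrist_force: [-0.3, -0.3, -0.8]
opening: 0.85
grasp_force: 0.0
```

```bash
python3 -c "
from h import *
for c in('top','side'):
    im,d=ctrl.camera(c);s=im[150:330,220:460] if c=='side' else im[140:260,270:430]
    cv2.imwrite(f'pics/{c}1.png',cv2.resize(s,(800,600),interpolation=cv2.INTER_CUBIC)[:,:,::-1])
st()"
```

```text
t 3.7 cradle mm [-67.4  10.1  45.8] yx 103.68803257425522 F [-0.2  0.2 -0.2] op 0.8508995487843384 0.0 [-0.003  0.001 -1.   ]
```

View pics/side1.png

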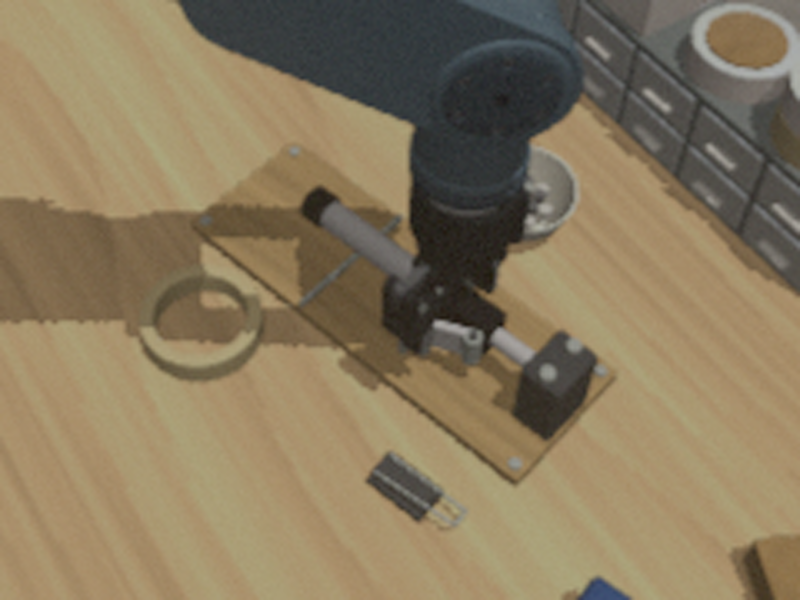

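View pics/top1.png

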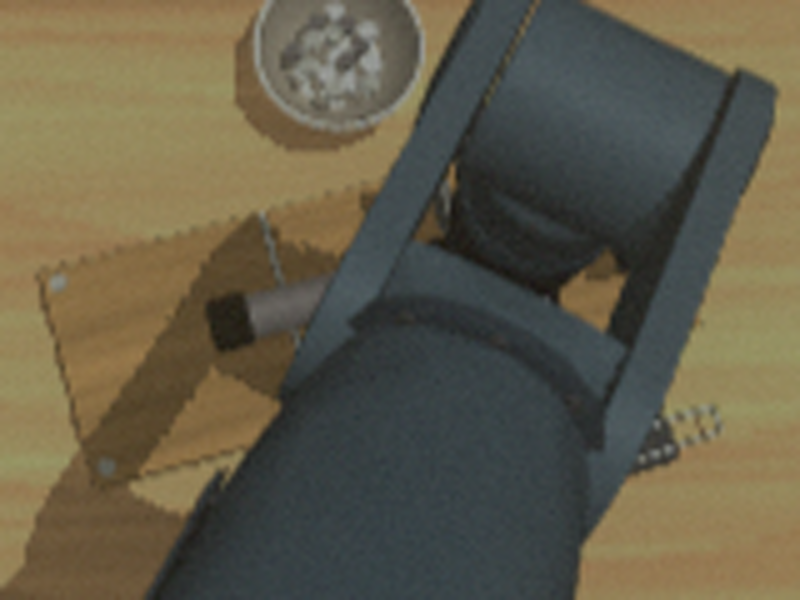

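Side view: the fingers straddle the neck. The near finger's lower end is around (405,345), just ahead of the lever (430–480,335). The far finger is behind the neck. The top view is blocked by the arm. I'll check the near finger's position by projection.

```bash
python3 -c "
from h import *
P=ctrl.camera_params('side');K=np.array(P['K']);T=np.linalg.inv(np.array(P['cam_to_world']))
def pj(n,x,y,z):
    w=np.r_[O+ex*x/1e3+ey*y/1e3,z/1e3,1];c=K@(T@w)[:3];c=c[:2]/c[2];print(n,np.round((c-[220,150])/.3))
for x in(-78,-56):
  for y in (46,60):
    for z in (46,57,90): pj('finger %d %d %d'%(x,y,z),x,y,z)
pj('plate+y top',-53,50,71);pj('plate bot',-53,50,31);pj('tip',-57,38,70);pj('pivot',-96,20,70)
"
```

```text
finger -78 46 46 [430. 358.]
finger -78 46 57 [431. 350.]
finger -78 46 90 [433. 326.]
finger -78 60 46 [418. 369.]
finger -78 60 57 [419. 362.]
finger -78 60 90 [421. 338.]
finger -56 46 46 [409. 341.]
finger -56 46 57 [409. 333.]
finger -56 46 90 [411. 309.]
finger -56 60 46 [397. 352.]
finger -56 60 57 [397. 345.]
finger -56 60 90 [399. 321.]
plate+y top [404. 324.]
plate bot [402. 352.]
tip [418. 318.]
pivot [473. 333.]
```

apply_moves(
  moves=[
    {"jaw": 0.85,"offset": [0,1,11],"rot": [0,0,0]},
    {"jaw": 0.85,"offset": [8,0,0],"rot": [0,0,0]},
    {"jaw": 0.85,"offset": [16,0,0],"rot": [0,0,0]},
    {"jaw": 0.85,"offset": [20,0,0],"rot": [0,0,0]},
    {"jaw": 0.85,"offset": [20,0,0],"rot": [0,0,0]},
  ],
)

```text
time_s: 4.32
eef_pos: [0.5516, -0.1119, 0.037]
eef_rot: [0.002, 0.618, 0.786, -0.0]
wrist_force: [2.0, -6.0, -4.7]
opening: 0.85
grasp_force: 3.3
```

apply_moves(
  moves=[
    {"jaw": 0.85,"offset": [16,0,0],"rot": [0,0,0]},
    {"jaw": 0.85,"offset": [10,0,0],"rot": [0,0,0]},
    {"jaw": 0.85,"offset": [5,0,0],"rot": [0,0,0]},
    {"jaw": 0.85,"offset": [0,0,0],"rot": [0,0,0]},
    {"jaw": 0.85,"offset": [0,0,0],"rot": [0,0,0]},
  ],
)

```text
time_s: 4.95
eef_pos: [0.5441, -0.0817, 0.0369]
eef_rot: [0.001, 0.618, 0.786, 0.0]
wrist_force: [1.7, -4.3, 1.7]
opening: 0.851
grasp_force: 2.0
```

```bash
python3 -c "
from h import *
st()
for c in('top','side'):
    im,d=ctrl.camera(c);s=im[150:330,220:460] if c=='side' else im[140:260,270:430]
    cv2.imwrite(f'pics/{c}2.png',cv2.resize(s,(800,600),interpolation=cv2.INTER_CUBIC)[:,:,::-1])
"
```

```text
t 4.95 cradle mm [26.3  7.8 36.9] yx 103.68644933697725 F [-4.6 -0.6  1.7] op 0.8513301321852403 2.035943493247032 [ 0.001 -0.001 -1.   ]
```

View pics/side2.png

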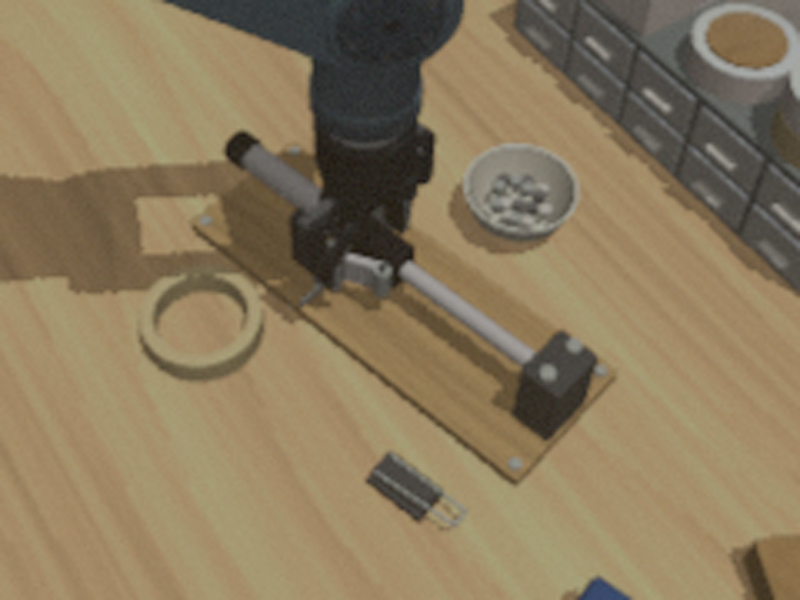

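View pics/top2.png

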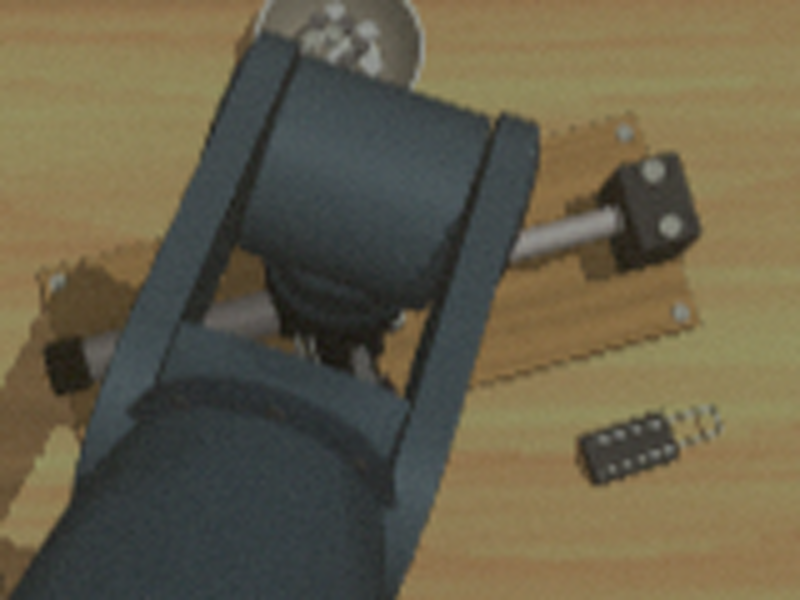

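Side: the leg has moved out with the lever still open (about 340–385,265) and the plate just short of the rib. Top: the foot's end edge is at (43,345)–(52,393), against (207,305)–(215,350) before. I'll measure the leg's travel from the foot edge and by template match.

```bash
python3 -c "
from h import *
f=lambda c:(c[0]/5+270-.4,c[1]/5+140-.4)
a=[(ray('top',f(c),.055)[:2]-O) for c in((211,327.5),(47.5,369))]
print([ (v@ex*1e3,v@ey*1e3) for v in a])
# subpixel template match, side view: foot and pivot
a=cv2.imread('pics/c2.png',0);b=cv2.imread('pics/side2.png',0)
for n,(u,v),h,z in(('foot',(318,206),26,.06),('pivot',(470,345),24,.065)):
    t=a[v-h:v+h,u-h:u+h];m=cv2.matchTemplate(b[:320,200:450],t,cv2.TM_CCOEFF_NORMED);_,s,_,l=cv2.minMaxLoc(m)
    q=(l[0]+h+200,l[1]+h);g=lambda c:(c[0]*.3+220,c[1]*.3+150)
    d=ray('side',g(q),z)-ray('side',g((u,v)),z);print(n,s,q,d[:2]@ex*1e3,d[:2]@ey*1e3)
# rib near end seen in side2 : line up; current kinematics
"
```

```text
[(np.float64(93.19713273004349), np.float64(-0.4146717073358514)), (np.float64(185.90632165319633), np.float64(-1.4355269249076665))]
foot 0.7811996936798096 (242, 150) 90.50101747842493 0.05731968875656485
pivot 0.9545029997825623 (379, 278) 91.49486295445695 0.8900122279972411
```

apply_moves(
  moves=[
    {"jaw": 0.85,"offset": [3,0,0],"rot": [0,0,0]},
    {"jaw": 0.85,"offset": [3,0,0],"rot": [0,0,0]},
    {"jaw": 0.85,"offset": [0,0,0],"rot": [0,0,0]},
    {"jaw": 0.85,"offset": [0,0,0],"rot": [0,0,0]},
    {"jaw": 0.85,"offset": [0,0,0],"rot": [0,0,0]},
  ],
)

```text
time_s: 5.68
eef_pos: [0.5426, -0.0758, 0.0366]
eef_rot: [0.0, 0.618, 0.786, 0.0]
wrist_force: [0.7, -4.4, 3.5]
opening: 0.853
grasp_force: 2.4
```

```bash
python3 -c "
from h import *
st()
im,d=ctrl.camera('side');cv2.imwrite('pics/side3.png',cv2.resize(im[150:330,220:460],(800,600),interpolation=cv2.INTER_CUBIC)[:,:,::-1])
cv2.imwrite('pics/s3z.png',cv2.resize(im[195:255,290:370],(800,600),interpolation=cv2.INTER_CUBIC)[:,:,::-1])
a=cv2.imread('pics/c2.png',0);b=cv2.imread('pics/side3.png',0)
for n,(u,v),h,z in(('foot',(318,206),26,.06),('pivot',(470,345),24,.065)):
    t=a[v-h:v+h,u-h:u+h];m=cv2.matchTemplate(b[:320,200:450],t,cv2.TM_CCOEFF_NORMED);_,s,_,l=cv2.minMaxLoc(m)
    q=(l[0]+h+200,l[1]+h);g=lambda c:(c[0]*.3+220,c[1]*.3+150)
    d=ray('side',g(q),z)-ray('side',g((u,v)),z);print(n,s,q,d[:2]@ex*1e3,d[:2]@ey*1e3)
"
```

```text
t 5.675 cradle mm [32.4  7.8 36.6] yx 103.67852179480897 F [-4.4  0.4  3.5] op 0.853371034171001 2.3905735462903976 [ 0.001 -0.    -1.   ]
foot 0.7777099013328552 (237, 146) 96.96215124698595 -0.1900466919817448
pivot 0.9419166445732117 (373, 273) 98.17860113975392 0.5349506795031612
```

View pics/s3z.png

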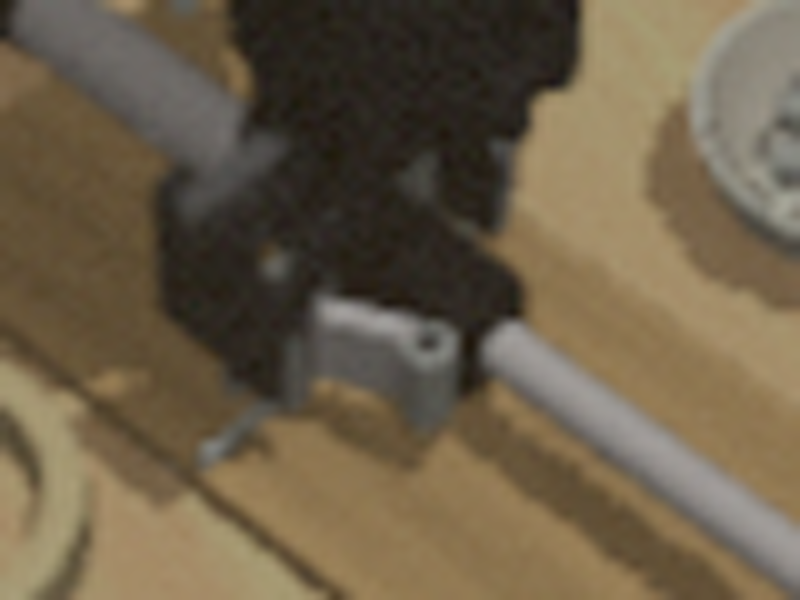

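Zoomed side view: the plate's near lower edge (about 290,390) stands over the rib line, whose end is at (210,455). The lever is still open. The leg has been held on the mark for over 0.3 s, so I start closing.

apply_moves(
  moves=[
    {"jaw": 0.78,"offset": [0,2,0],"rot": [0,0,0]},
    {"jaw": 0.7,"offset": [0,2,0],"rot": [0,0,0]},
    {"jaw": 0.62,"offset": [0,0,0],"rot": [0,0,0]},
    {"jaw": 0.54,"offset": [0,0,0],"rot": [0,0,0]},
    {"jaw": 0.48,"offset": [0,0,0],"rot": [0,0,0]},
  ],
)

```text
time_s: 6.35
eef_pos: [0.5443, -0.0744, 0.0354]
eef_rot: [-0.002, 0.618, 0.786, -0.001]
wrist_force: [-3.0, -5.2, 2.8]
opening: 0.484
grasp_force: 3.8
```

```bash
python3 -c "
from h import *
st()"
```

```text
t 6.35 cradle mm [33.3  5.9 35.4] yx 103.69683535088113 F [-4.3  4.2  2.8] op 0.48424381335177435 3.769649276509881 [-0.004  0.    -1.   ]
```

apply_moves(
  moves=[
    {"jaw": 0.46,"offset": [0,1,0],"rot": [0,0,0]},
    {"jaw": 0.44,"offset": [0,1,0],"rot": [0,0,0]},
    {"jaw": 0.42,"offset": [0,0,0],"rot": [0,0,0]},
    {"jaw": 0.4,"offset": [0,0,0],"rot": [0,0,0]},
    {"jaw": 0.36,"offset": [0,0,0],"rot": [0,0,0]},
  ],
)

```text
time_s: 6.98
eef_pos: [0.5455, -0.0742, 0.0357]
eef_rot: [-0.002, 0.618, 0.786, -0.002]
wrist_force: [-7.5, -7.6, 8.8]
opening: 0.376
grasp_force: 61.3
```

```bash
python3 -c "
from h import *
st()"
```

```text
t 6.975 cradle mm [33.3  4.7 35.7] yx 103.67366581287897 F [-5.6  9.1  8.8] op 0.37555644328146526 61.268747093795355 [-0.006  0.    -1.   ]
```

apply_moves(
  moves=[
    {"jaw": 0.2,"offset": [0,0,0],"rot": [0,0,0]},
    {"jaw": 0.2,"offset": [0,0,0],"rot": [0,0,0]},
    {"jaw": 0.2,"offset": [0,0,0],"rot": [0,0,0]},
    {"jaw": 0.2,"offset": [0,0,0],"rot": [0,0,0]},
    {"jaw": 0.2,"offset": [0,0,0],"rot": [0,0,0]},
  ],
)

```text
time_s: 7.6
eef_pos: [0.5454, -0.0742, 0.0357]
eef_rot: [-0.002, 0.618, 0.786, -0.002]
wrist_force: [-7.4, -6.6, 9.2]
opening: 0.379
grasp_force: 61.3
```

```bash
python3 -c "
from h import *
st()
im,d=ctrl.camera('side');cv2.imwrite('pics/side4.png',cv2.resize(im[150:330,220:460],(800,600),interpolation=cv2.INTER_CUBIC)[:,:,::-1])
cv2.imwrite('pics/s4z.png',cv2.resize(im[195:255,290:370],(800,600),interpolation=cv2.INTER_CUBIC)[:,:,::-1])
im,d=ctrl.camera('top');np.save('top4.npy',d)
a=cv2.imread('pics/c2.png',0);b=cv2.imread('pics/side4.png',0)
for n,(u,v),h,z in(('foot',(318,206),26,.06),('pivot',(470,345),24,.065)):
    t=a[v-h:v+h,u-h:u+h];m=cv2.matchTemplate(b[:320,200:450],t,cv2.TM_CCOEFF_NORMED);_,s,_,l=cv2.minMaxLoc(m)
    q=(l[0]+h+200,l[1]+h);g=lambda c:(c[0]*.3+220,c[1]*.3+150)
    d=ray('side',g(q),z)-ray('side',g((u,v)),z);print(n,s,q,d[:2]@ex*1e3,d[:2]@ey*1e3)
"
```

```text
t 7.6 cradle mm [33.3  4.7 35.7] yx 103.67421423921478 F [-4.7  8.8  9.2] op 0.3788872595612692 61.28360173382134 [-0.006  0.    -1.   ]
foot 0.777306318283081 (236, 146) 97.59201909946496 0.39708952761063726
pivot 0.6304774880409241 (375, 268) 100.28691283871738 -4.129021963898344
```

View pics/s4z.png

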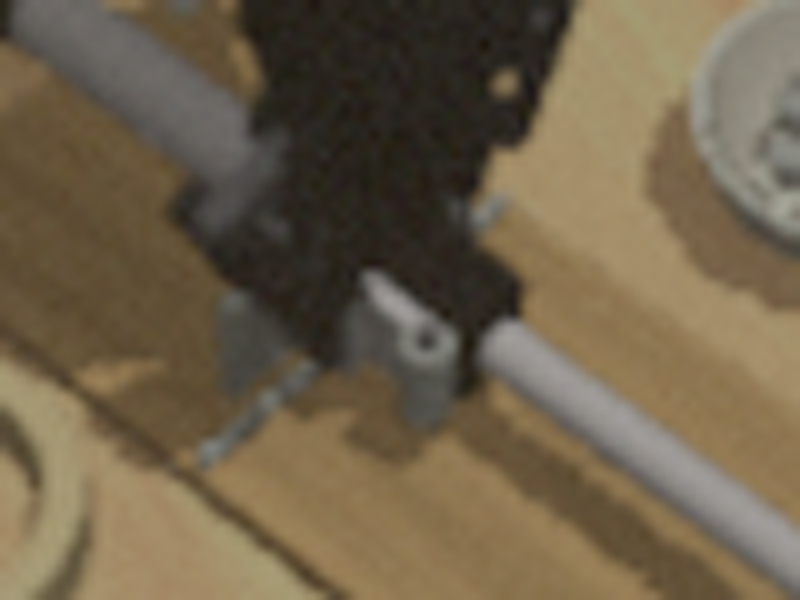

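The lever now lies flat along the neck. Grip is 61 N at about 32 mm, and the plate is within roughly 1 mm of the rib by both kinematics and foot match. I'm handing in.

```bash
python3 -c "
from h import *
print(ctrl.hand_in())"
```

```text
the job is handed in; nothing more can be done
None
```

I handed the job in with the leg held about 1 mm from the length mark by my measurements, the cam lever closed, and the neck and lever pinched together at about 61 N; the hand-in returned no verdict.

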